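# Set up a reading on the aquarium water checker

### The arm

A 6-joint arm with a two-finger parallel gripper is mounted at the origin on the work surface. World frame = base frame: x ahead of the robot, y to its left, z up, the work surface at z = 0. Lengths are in mm, angles in rad, forces in N, time in s.
With the tool pointing down it reaches from about 350 to 875 mm from the base axis. Payload 4.2 kg.
Tool frame: the origin (TCP) lies at the very end of the fingers, on their centre line; the grasp point (between the pads) lies 19 mm behind it; z points along the fingers, y is the direction in which the jaws open and shut (so a half turn about z gives the same grasp; the last joint's range is limited). The gripper opens to 85 mm and grips with 20 to 120 N. Pads are 22 mm wide; open, the fingers measure 114 mm over their backs; the gripper's body (76 mm by 85 mm) begins 54 mm behind the grasp point. The pads swing forward as they close: fully open they stand 13 mm farther back than shut.
Start: joints at [1.4, 0.385, 0.008, 0, -1.194, -0.259], TCP at [260.397, 568.148, 231.312] pointing down, gripper open.
Joint ranges: [-3.14, 3.14], [-1.21, 2.06], [-1.07, 1.41], [-3.16, 2.05], [-2.99, -0.16], [-3.1, 3.1]. Speed limits (rad/s): [2.79, 2.79, 3.14, 3.14, 3.14, 3.14].

### API

Orientations are given as a unit quaternion [x, y, z, w].
In Python, from bench import arm gives the robot as it stands.
- The arm moves only by the tool apply_moves, never from a script. Its argument "plan" is one flat list of numbers, 5 for each row, row after row: the gripper's target within -1 to 1 (shut at 1, half-way at 0, fully open at -1), then the shift along the world's x, y, z in m, then the turn about the world's z in degrees. A call has 1 to 8 rows; each row is the pose to reach, as a shift and turn from the pose commanded when the call began; what a row does not reach only later rows make up. A row lasts 1/12 s, in which the tool goes at most 41.7 mm and 7.16 degrees, less where a joint would pass 70% of its speed; a pose out of reach is approached as far as the arm can. A call with a gripper value outside its range is refused whole. The fingers move at their own pace and stop on an object; the grip force is fixed at half the most. Time passes only in rows, so rows that repeat a pose let the fingers close. It gives the time, the measured TCP pose, the force and the opening at its end, in the units of the state.
- arm.read_state(): the state, without advancing time (a new reading comes with each control period).
- arm.get_image(name): name is "scene" or "top" or "wrist"; returns a dict with "color" (384x512x3 uint8, red, green, blue), "range_z" (384x512 float32, mm along the optical axis (not along the pixel's ray), 0 where there is no reading), "camera_matrix" (3x3 intrinsics, pixels), "camera_from_world" (4x4, takes a point from world to camera coordinates); the wrist camera has in their place "mount" (4x4, takes a point from camera to tool coordinates, whose origin is the TCP and whose axes are the flange's). Camera axes: x right, y down, z forward; pixel columns grow to the right and rows downward; lengths in mm; the calibration is good to about 2 mm. The wrist camera is an equidistant fisheye: a pixel r from the principal point sees the ray r / f radians off the axis. A picture is of the moment at which its call begins: read the wrist's pose just before it.
- arm.job_done(): hands the job in, once; it reports no verdict.
The state is a dict: "clock": time; "joints": joint angles; "joint_vel": joint speeds; "joint_efforts": joint torques, N m; "position": TCP position; "ee_rot": TCP orientation; "contact_force": force on the tool from outside, world axes, zero at the start; "wrist_torque": the same for the moment, N m; "gripper_width": finger opening in mm.
Only numpy, scipy, OpenCV 4.12 (cv2) and the standard library are available. Lean on these libraries where they do the work, as an engineer would, in place of code of your own. Each camera call takes 0.05 s, during which the arm holds its last target.

### The job

Take a reading of the tank water: first turn the amber sample vial, where it stands on its round pad on the checker, until its white stripe faces the reader's window squarely, and let go of it. Then take the probe out of its stand by its thick head, thread it tip first down through the upper guide bushing and on through the lower one, until its tip hangs about half-way between the lower bushing and the base plate, touching neither. Finish while still holding the probe there, upright and still, spanning both bushings; do not let go or put it down, and leave everything else on the table where it is.

Things in the scene. Friction and masses are not known exactly. Their poses are not given: they have to be found in the camera images.
- vial_center (a point): Centre of the loose sample vial: upright amber cylinder 44 mm across, 95 mm high, 160 g; its top 29 mm is the black cap (same diameter), the part to grip. On the axis, half-way up. z up; x points to the white stripe, which runs flush down the side and shows on the cap's top as a white bar from the middle to the rim. It starts 0.6 to 2.6 rad counter-clockwise of facing the window.
- window (a point): Middle of the reader's window: small lens in a dark patch on the upright face, looking at the vial, of the grey reader block (74 mm wide, top 52 mm above the table). 33 mm above the table, 40 mm from the pad's middle. The stripe faces it when the line from the vial's axis to this point passes the stripe. Checker's axes: y runs from the pad through the window to the bushings, z up.
- pad (a point): Middle of the round steel pad (62 mm across, flat) on the checker's base plate, on which the vial must stay; 12 mm above the table, level with the plate. The checker is fixed to the table: base plate 110 x 270 x 12 mm.
- upper_bushing (a point): Centre of the hole in the upper guide bushing, at its top face, 125 mm above the table: white block 44 x 44 x 14 mm with a vertical through hole 13 mm across, 3 mm chamfer, on an arm from a post that stands between it and the reader (post top 125 mm above the table; nothing of the checker is higher). Axes as the checker's.
- lower_bushing (a point): The same for the lower bushing, exactly below the upper: its top face is 70 mm and its underside 56 mm above the table; the base plate below it is 12 mm above the table, so the gap under it is 44 mm high. Hole as above.
- probe_head (a point): Middle of the probe's head, a round white knob 20 mm across and 40 mm long, by which it is gripped. The probe is a straight steel rod, 10 mm across, 70 g, 120 mm long below the head, its last 14 mm tapering to a blunt point. 140 mm above the tip; z points from tip to head. It starts upright and loose in its stand, head up, the middle of the head 150 mm above the table.
- probe_tip (a point): The very tip of the probe's rod, 140 mm below the middle of its head.
- probe: The probe; its origin is the tip, z up its axis.
- vial: The sample vial; its origin is the middle of its underside, x towards the white stripe, z up.
- stand_top (a point): Middle of the top face of the probe's stand, 80 mm above the table: a grey frame of two 62 x 62 mm plates on thin posts, on a 90 x 90 mm foot, fixed. The probe stands in its 13 mm hole with the tip 10 mm above the table, so its head begins 50 mm above this point; lifted straight up 75 mm it is free.
- jar_big: Bystander, not to be moved: big white screw-top jar, 90 mm across, 110 mm high; origin at the middle of its underside.
- jar_small: Bystander, not to be moved: small grey jar with a white cap, 64 mm across, 85 mm high; origin at the middle of its underside.
- torch: Bystander, not to be moved: black torch standing on its head, 38 mm across, 115 mm high; origin at the middle of its underside.
- carton: Bystander, not to be moved: flat cardboard carton 100 x 60 x 35 mm; origin at the middle of its underside.
- scraper: Bystander, not to be moved: algae scraper, black pad 70 x 40 mm with a grey grip bar, 30 mm high; origin at the middle of its underside.
- plug: Bystander, not to be moved: small grey stepped pipe plug, 32 mm across, 28 mm high; origin at the middle of its underside.
- cup: Bystander, not to be moved: small white cup, 60 mm across, 60 mm high; origin at the middle of its underside.

How it is judged (in metres and radians):
On the way, in this order (a step that is already met when the one before it is completed fails the run):
1. the vial's stripe faces the window, the vial standing on its pad, let go (y of window in the frame of vial_center between -0.01 and 0.01 m and x of window in the frame of vial_center above 0.02 m and horizontal distance between vial_center and pad below 0.015 m and angle between vial_center's own z axis and vertical below 0.1 rad and height (world z) of vial_center below 0.0625 m and linear speed of vial below 0.02 m/s and contact force between the fingers and vial below 0.2 N), for 0.2 s.
2. the probe's tip has entered the upper bushing from above (z of probe_tip in the frame of upper_bushing between -0.054 and -0.004 m and horizontal distance between probe_tip and upper_bushing below 0.006 m and angle between probe_tip's own z axis and vertical below 0.15 rad), for 0.1 s.
At the end, for the whole second after the job is handed in: Vial upright, released, within 15 mm of the pad's middle, stripe within about 0.25 rad of the window. Probe gripped, still, upright within 0.08 rad, through both bushings, tip within 5 mm of their axis, 6 mm or more below the lower one and 5 mm or more above the base plate. No bystander moved 30 mm (all of step 1 and z of probe_tip in the frame of lower_bushing between -0.053 and -0.02 m and horizontal distance between probe_tip and lower_bushing below 0.005 m and angle between probe_tip's own z axis and vertical below 0.08 rad and contact force between the fingers and probe above 1 N and linear speed of probe below 0.02 m/s); the arm keeps its last pose, push and grip.
It fails at once if the vial is tipped over (angle between vial_center's own z axis and vertical above 0.5 rad).
It fails at once if a bystander is moved more than 30 mm (distance of any of jar_big, jar_small, torch, carton, scraper, plug, cup from where it was at the start of the episode above 0.03 m).
It also fails if it takes over 72 s, if anything falls off the work surface, if the arm or the gripper's body presses on something with over 40 N, if the wrist force passes 120 N, or if a joint passes its speed limit or range.

## Working session

There is one attempt and no reset: what is moved stays moved. The work goes in short steps, Python scripts to look and compute and a tool call to move; the robot and the scene stay as the last step left them, time stands still between calls to the robot, and variables do not carry over. Pictures are saved under pics/ and viewed, and the job is handed in when it is done.

Besides the shell and the picture viewer there is one more tool, called after "Emit:" as a command line: name --argument value ..., lists and objects as JSON in quotes. apply_moves: Moves the arm, as the interface text tells. Its arguments: {"type":"object","properties":{"plan":{"type":"array","items":{"type":"number"}}},"required":["plan"]}

```bash
mkdir -p pics; ls
cat > h.py <<'E'
import numpy as np, cv2, pickle
from bench import arm
def grab(n,tag):
    st=arm.read_state(); im=arm.get_image(n); im['st']=st
    pickle.dump(im,open(f'pics/{tag}.pkl','wb'))
    cv2.imwrite(f'pics/{tag}.png',im['color'][:,:,::-1]); return im
def load(tag): return pickle.load(open(f'pics/{tag}.pkl','rb'))
def onplane(im,u,v,z):
    K=im['camera_matrix'];T=im['camera_from_world'];R=T[:3,:3];c=-R.T@T[:3,3]
    d=R.T@np.linalg.inv(K)@np.array([u,v,1.]); return c+d*(z-c[2])/d[2]
def proj(im,p):
    K=im['camera_matrix'];T=im['camera_from_world'];q=K@(T[:3,:3]@np.array(p,float)+T[:3,3]);return q[:2]/q[2]
def cloud(im):
    K=im['camera_matrix'];T=im['camera_from_world'];Z=im['range_z'].astype(float);h,w=Z.shape
    u,v=np.meshgrid(np.arange(w),np.arange(h));P=np.stack([(u-K[0,2])/K[0,0]*Z,(v-K[1,2])/K[1,1]*Z,Z],-1)
    W=(P-T[:3,3])@T[:3,:3];W[Z==0]=np.nan;return W
E
python3 - <<'E'
from h import *
for n in('scene','top'):
    im=grab(n,n+'0');T=im['camera_from_world'];print(n,im['camera_matrix'].round(1).tolist(),(-T[:3,:3].T@T[:3,3]).round(1),T[:3,:3].round(2).tolist())
    cv2.imwrite(f'pics/{n}0b.png',cv2.resize(im['color'][:,:,::-1],(800,600),interpolation=cv2.INTER_CUBIC))
im=grab('wrist','wrist0');print({k:v for k,v in im.items() if k in('camera_matrix','mount')})
print(im['st'])
E
```

```text
pics
scene [[413.6, 0.0, 254.1], [0.0, 413.6, 190.1], [0.0, 0.0, 1.0]] [ 990.1  608.1 1015.2] [[-0.82, 0.57, -0.0], [0.44, 0.62, -0.65], [-0.37, -0.54, -0.76]]
top [[383.3, 0.0, 253.0], [0.0, 383.3, 195.9], [0.0, 0.0, 1.0]] [ 364.   -27.4 1134.6] [[0.01, -1.0, -0.01], [-0.98, -0.0, -0.18], [0.18, 0.01, -0.98]]
{'camera_matrix': array([[297.31863964,   0.        , 254.69339775],
       [  0.        , 297.31863964, 189.06293411],
       [  0.        ,   0.        ,   1.        ]]), 'mount': array([[ 8.03626683e-04, -9.47185964e-01, -3.20683807e-01,
         8.26022680e+01],
       [ 9.99999675e-01,  7.81356743e-04,  1.98127504e-04,
        -1.96361896e-01],
       [ 6.29048641e-05, -3.20683862e-01,  9.47186284e-01,
        -1.43329458e+02],
       [ 0.00000000e+00,  0.00000000e+00,  0.00000000e+00,
         1.00000000e+00]])}
{'clock': 0.1, 'joints': array([ 1.39958266e+00,  3.85456110e-01,  6.76217884e-03, -4.23071363e-04,
       -1.19399375e+00, -2.58581245e-01]), 'joint_vel': array([ 0.00122975, -0.00051824,  0.00386569,  0.00260189, -0.00241839,
       -0.00307097]), 'joint_efforts': array([-1.08444419e-03, -3.93319917e+01,  1.88928813e+01,  4.19802412e+00,
       -2.59875800e-03,  7.87309716e-06]), 'position': array([260.20874916, 567.68517735, 230.34683399]), 'ee_rot': array([ 9.76981170e-01, -2.13323369e-01, -1.55136610e-04,  9.53363184e-04]), 'contact_force': array([-0.13547363,  0.50349129,  0.23842784]), 'wrist_torque': array([ 0.09136941, -0.00229122, -0.01781367]), 'gripper_width': 85.68895384111954}
```

View pics/top0b.png

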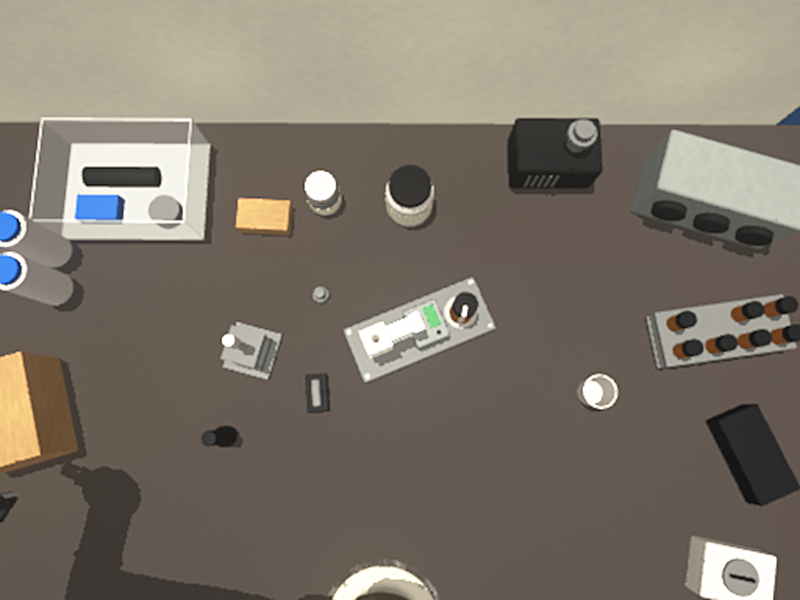

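View pics/scene0b.png

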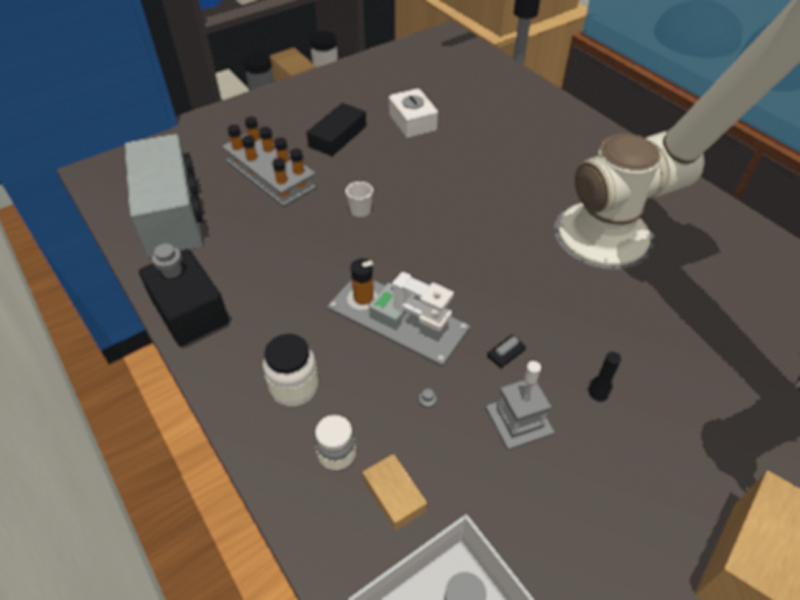

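The top view (800x600) shows the checker with the vial cap at about (463,304), the upper bushing hole at (377,339), and the probe head at (229,341). Next I crop the cap, bushing and probe for detail.

Run:
```python
from h import *
a=load('top0')['color'][170:250,215:325];b=load('top0')['color'][200:250,130:190]
cv2.imwrite('pics/c1.png',cv2.resize(a[:,:,::-1],None,fx=7,fy=7,interpolation=cv2.INTER_NEAREST))
s=load('scene0')['color'][155:235,200:310]
cv2.imwrite('pics/c2.png',cv2.resize(s[:,:,::-1],None,fx=7,fy=7,interpolation=cv2.INTER_NEAREST))
W=cloud(load('top0'));
for u,v in[(296,195),(241,217),(250,213),(146,217),(160,222),(275,203)]:print(u,v,W[v,u].round(0))
```

```text
296 195 [ 553. -137.  108.]
241 217 [503.  15.  13.]
250 213 [501. -13. 121.]
146 217 [483. 251. 167.]
160 222 [480. 237.  78.]
275 203 [539. -83.  54.]
```

View pics/c1.png

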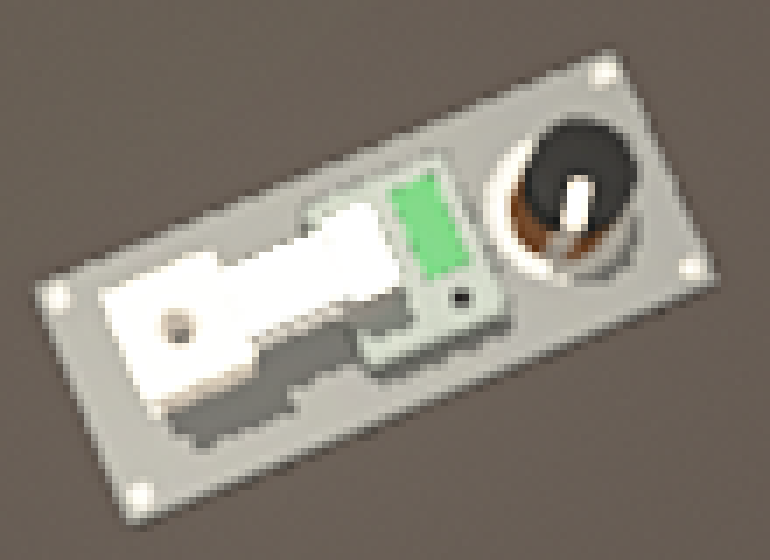

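View pics/c2.png

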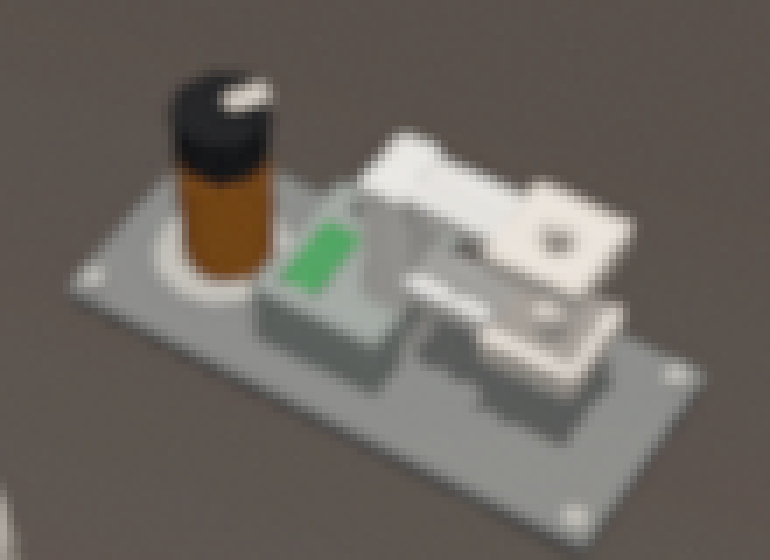

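c1 (7x crop at top pixel (215,170)) shows the cap top near (580,175), its white bar pointing to (575,228), the upper hole at (180,326), and plate screws at (604,73), (692,268), (56,297) and (137,498). Next I convert these to points.

Run:
```python
from h import *
im=load('top0');c=im['color'].astype(int);hsv=cv2.cvtColor(im['color'],cv2.COLOR_RGB2HSV)
f=lambda x,y:(215+(x+.5)/7-.5,170+(y+.5)/7-.5)
S=[onplane(im,*f(*p),12) for p in[(604,73),(692,268),(137,498),(56,297)]]
S=np.array(S)[:,:2];print('screws',S.round(1).tolist(),'ctr',S.mean(0).round(1))
d=((S[2]+S[3])-(S[0]+S[1]))/2;L=np.linalg.norm(d);d/=L;yaw=np.arctan2(d[1],d[0]);print('y axis',d.round(3),np.degrees(yaw),'len',L, 'wid',np.linalg.norm(S[0]-S[1]))
m=(im['color'].max(2)<62)&(np.add.outer(np.arange(384),np.zeros(512))>180)
mm=np.zeros_like(m);mm[182:212,285:310]=1;m&=mm.astype(bool)
# fill cap
cn,_=cv2.findContours(m.astype('uint8'),0,1);cn=max(cn,key=cv2.contourArea);print('cap bbox',cv2.boundingRect(cn),cv2.minEnclosingCircle(cn))
bx=(im['color'][182:210,285:310].min(2)>150)
n,lab,st,ce=cv2.connectedComponentsWithStats(bx.astype('uint8'));print(st,ce+[285,182])
cap=onplane(im,*f(580,173),107);print('cap',cap.round(1))
b0=onplane(im,*f(580,178),107);b1=onplane(im,*f(573,230),107);e=(b1-b0)[:2];print('bar',e, 'ang',np.degrees(np.arctan2(e[1],e[0])))
# hole
g=c.mean(2);y0,y1,x0,x1=211,221,235,247;sub=g[y0:y1,x0:x1];w=np.clip(190-sub,0,None);yy,xx=np.mgrid[y0:y1,x0:x1]
hu,hv=(w*xx).sum()/w.sum(),(w*yy).sum()/w.sum();H=onplane(im,hu,hv,125);print('hole',hu,hv,H.round(1))
print('along from cap to hole',(H-cap)[:2]@d,'perp',(H-cap)[:2]@[-d[1],d[0]])
# scene hole
im2=load('scene0');s=lambda x,y:(200+(x+.5)/7-.5,155+(y+.5)/7-.5)
print('hole scene',onplane(im2,*s(558,240),125).round(1),'cap',onplane(im2,*s(222,95),107).round(1))
for p in[(675,374),(575,518),(90,275)]:print(onplane(im2,*s(*p),12).round(1))
# probe head
for nm,roi in(('top0',(205,230,138,160)),('scene0',(225,255,330,350))):
    I=load(nm);a,b,cc,dd=roi;k=I['color'][a:b,cc:dd].min(2)>170;print(nm,'\n'+'\n'.join(''.join('#' if q else '.' for q in r) for r in k))
```

```text
screws [[616.1, -162.9], [531.9, -198.7], [433.9, 34.4], [518.2, 69.8]] ctr [525.  -64.3]
y axis [-0.388  0.922] 112.8180503263012 len 252.65585230105341 wid 91.45083614151099
cap bbox (290, 188, 16, 16) ((297.228271484375, 195.13043212890625), 8.066636085510254)
[[  0   0  25  28 357]
 [  0   0  25  28 316]
 [ 10  13   5   8  26]
 [ 10  22   1   1   1]] [[297.93277311 196.1232493 ]
 [295.95253165 194.5221519 ]
 [297.         198.5       ]
 [295.         204.        ]]
cap [ 554.9 -141.4  107. ]
bar [-20.51224515   3.00916192] ang 171.65419625388614
hole 240.15958369470948 217.21769297484823 [488.9  13.1 125. ]
along from cap to hole 168.04088565702236 perp 0.8206282611904399
hole scene [489.5  15.8 125. ] cap [ 548.1 -146.5  107. ]
[431.2  32.5  12. ]
[514.6  68.8  12. ]
[ 612.5 -164.9   12. ]
top0 
......................
..............#.......
.............###......
..............#####...
..........##.#########
..........############
..........############
..........############
.........##.##########
......######.#########
.....#######..########
....########...#######
....########
[... 224 characters left out ...]
############....
....##################
.......###############
scene0 
....................
....................
....................
....................
....................
....................
..........##........
.........#####......
........#######.....
........########....
........########....
.........#######....
.........######.....
....................
....................
....................
....................
....................
....................
....................
....................
....................
....................
....................
....................
....................
....................
....................
....................
....................
```

Stripe bearing is about 172° and the window about 113°, so the vial must turn roughly -59°. That is 1.03 rad, inside the stated 0.6–2.6. Moving over the vial for a closer look.

Emit:
apply_moves --plan '[-1,0.015,-0.037,0,0,-1,0.03,-0.074,0,0,-1,0.045,-0.111,0,0,-1,0.06,-0.148,0,0,-1,0.075,-0.185,0,0,-1,0.09,-0.222,0,0,-1,0.105,-0.259,0,0,-1,0.12,-0.296,0,0]'

```text
clock: 0.82
position: [380.5, 270.1, 231.3]
ee_rot: [0.977, -0.213, -0.0, 0.0]
contact_force: [1.4, -0.4, 0.4]
gripper_width: 85.7
```

Emit:
apply_moves --plan '[-1,0.015,-0.037,0,0,-1,0.03,-0.074,0,0,-1,0.045,-0.111,0,0,-1,0.06,-0.148,0,0,-1,0.075,-0.185,0,0,-1,0.09,-0.222,0,0,-1,0.105,-0.259,0,0,-1,0.12,-0.296,0,0]'

```text
clock: 1.48
position: [500.6, -25.9, 231.3]
ee_rot: [0.977, -0.213, 0.0, -0.0]
contact_force: [-0.2, -0.1, 0.4]
gripper_width: 85.4
```

Emit:
apply_moves --plan '[-1,0.015,-0.035,0,0,-1,0.03,-0.07,0,0,-1,0.045,-0.1,0,0,-1,0.053,-0.118,0,0,-1,0.053,-0.118,0,0,-1,0.053,-0.118,0,0]'

```text
clock: 1.98
position: [553.1, -142.7, 230.4]
ee_rot: [0.977, -0.214, -0.001, 0.0]
contact_force: [-0.1, 0.5, -0.4]
gripper_width: 85.4
```

```bash
cat >> h.py <<'E'
from scipy.spatial.transform import Rotation as Ro
def wT(im):
    st=im['st'];T=np.eye(4);T[:3,:3]=Ro.from_quat(st['ee_rot']).as_matrix();T[:3,3]=st['position'];return T@im['mount']
def wplane(im,u,v,z):
    K=im['camera_matrix'];T=wT(im);a=np.array([u-K[0,2],v-K[1,2]]);r=np.hypot(*a)+1e-12;t=r/K[0,0]
    d=T[:3,:3]@np.array([*(a/r*np.sin(t)),np.cos(t)]);c=T[:3,3];return c+d*(z-c[2])/d[2]
def wproj(im,p):
    K=im['camera_matrix'];q=np.linalg.inv(wT(im))@np.array([*p,1.]);s=np.hypot(q[0],q[1]);t=np.arctan2(s,q[2]);return K[:2,2]+K[0,0]*t*q[:2]/s
E
python3 - <<'E'
from h import *
im=grab('wrist','w1');print(im['st']['position'].round(1),im['st']['joints'].round(2))
cv2.imwrite('pics/w1b.png',cv2.resize(im['color'][:,:,::-1],(800,600),interpolation=cv2.INTER_CUBIC))
E
```

```text
[ 553.1 -142.7  230.4] [ 0.03  0.3  -0.13 -0.   -1.15  1.11]
```

View pics/w1b.png

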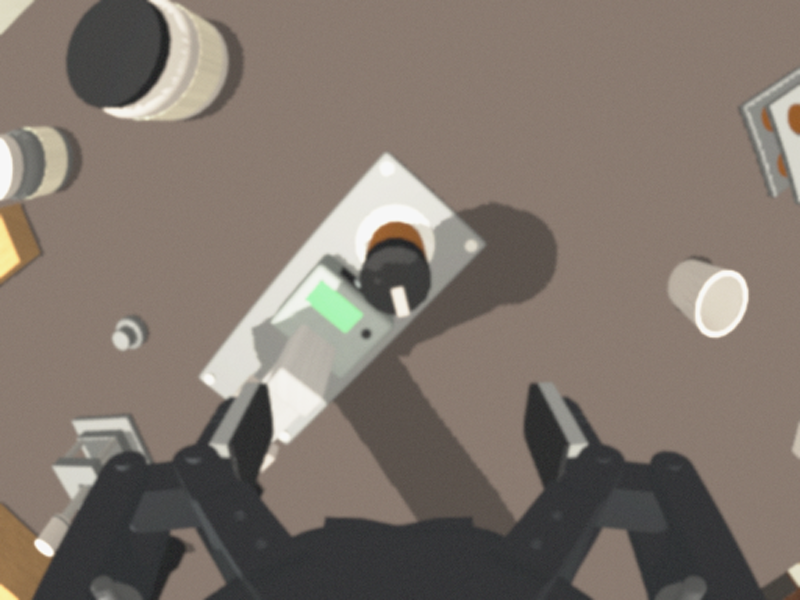

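The wrist view shows the vial cap at about (396,278) with its bar at (400,300), and the reader and post towards the lower left. Now I measure the cap, screws and stripe.

Run:
```python
from h import *
im=load('w1');a=im['color'][90:280,120:320]
cv2.imwrite('pics/w1c.png',cv2.resize(a[:,:,::-1],None,fx=4,fy=4,interpolation=cv2.INTER_CUBIC)[:600])
for p in([553,-142.7,107],):print(wproj(im,p))
f=lambda u,v:(u*.64-.18,v*.64-.18)
P=[wplane(im,*f(*p),12) for p in[(387,169),(471,246),(209,380)]]
print(np.round(P,1))
```

```text
[254.85095695 181.18825699]
[[ 613.8 -161.    12. ]
 [ 530.4 -196.5   12. ]
 [ 514.9   71.6   12. ]]
```

View pics/w1c.png

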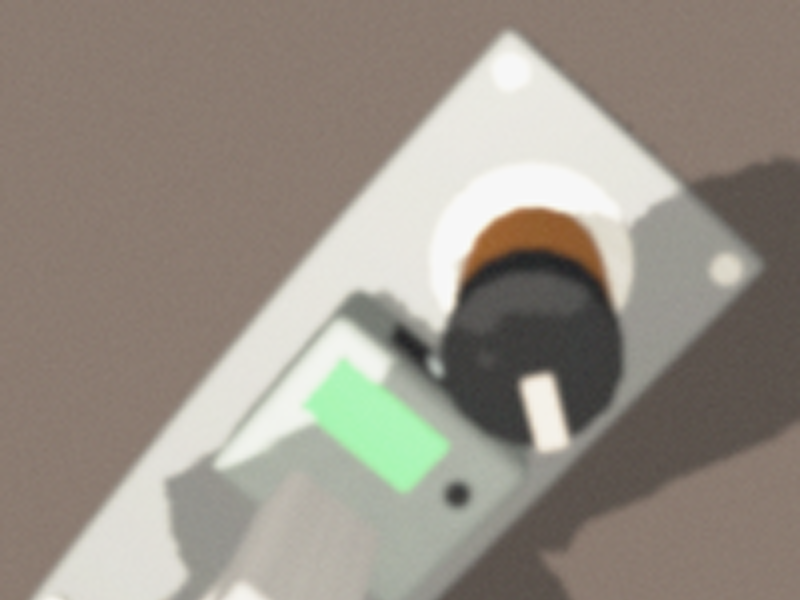

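Run:
```python
from h import *
im=load('w1');f=lambda x,y:(120+(x+.5)/4-.5,90+(y+.5)/4-.5)
c=wplane(im,*f(533,362),107);print('cap',c.round(1))
for p in((443,360),(622,350),(530,450)):print('rim dist',np.linalg.norm(wplane(im,*f(*p),107)-c))
for a,b in(((537,375),(553,450)),):
    e=wplane(im,*f(*b),107)-wplane(im,*f(*a),107);print(e.round(1),np.degrees(np.arctan2(e[1],e[0])))
e=wplane(im,*f(553,450),107)-c;print(np.degrees(np.arctan2(e[1],e[0])))
# pad ellipse: left 430 right 633, top 163
print('pad pts',[wplane(im,*f(*p),12).round(1)[:2].tolist() for p in((430,250),(633,260),(533,163))])
```

```text
cap [ 554.7 -141.5  107. ]
rim dist 21.145279995319424
rim dist 21.044623300610375
rim dist 22.14444572074005
[-18.8   4.4   0. ] 166.72779824540615
167.44094331714368
pad pts [[574.9, -115.0], [545.6, -170.9], [586.1, -155.4]]
```

Two views agree: cap at (554.8,-141.5), stripe at about 169°, window direction 112.8°. I'll descend, grip, turn -56° and let go.

Emit:
apply_moves --plan '[-1,0.0015,0.0005,-0.035,0,-1,0.0015,0.0005,-0.07,0,-1,0.0015,0.0005,-0.1,0,-1,0.0015,0.0005,-0.125,0,-1,0.0015,0.0005,-0.145,0,-1,0.0015,0.0005,-0.16,0,-1,0.0015,0.0005,-0.16,0]'

```text
clock: 2.62
position: [552.1, -139.8, 68.2]
ee_rot: [0.977, -0.213, -0.004, 0.0]
contact_force: [0.1, 0.2, 1.3]
gripper_width: 85.4
```

Emit:
apply_moves --plan '[-0.6,0,0,0,0,-0.2,0,0,0,0,0.1,0,0,0,0,0.3,0,0,0,0,0.5,0,0,0,0,0.5,0,0,0,0,0.5,0,0,0,0,0.5,0,0,0,0]'

```text
clock: 3.28
position: [556.0, -141.4, 73.2]
ee_rot: [0.977, -0.213, 0.002, -0.0]
contact_force: [-0.8, 1.5, 6.2]
gripper_width: 42.4
```

Run:
```python
from h import *
im=grab('wrist','w2');s=im['st'];print(s['position'].round(1),s['joints'].round(2),s['contact_force'].round(1),s['gripper_width'])
cv2.imwrite('pics/w2b.png',cv2.resize(im['color'][:,:,::-1],(800,600),interpolation=cv2.INTER_CUBIC))
```

```text
[ 556.  -141.4   73.2] [ 0.03  0.46 -0.32  0.   -0.79  1.11] [-0.8  1.5  6.2] 42.42778701668965
```

View pics/w2b.png

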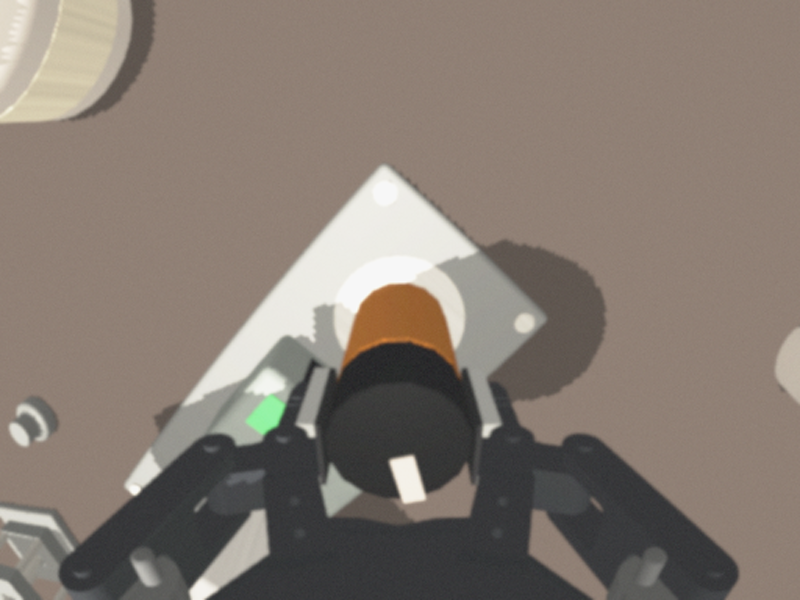

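The jaws hold the cap (opening 42.4 mm), with the vial upright between them near (400,430). Turning now.

Emit:
apply_moves --plan '[0.5,0,0,0,-4,0.5,0,0,0,-10,0.5,0,0,0,-16,0.5,0,0,0,-22,0.5,0,0,0,-28,0.5,0,0,0,-34,0.5,0,0,0,-40,0.5,0,0,0,-45]'

```text
clock: 4.0
position: [556.9, -141.0, 73.2]
ee_rot: [0.82, -0.573, 0.002, -0.002]
contact_force: [1.0, 2.1, 4.8]
gripper_width: 42.6
```

Emit:
apply_moves --plan '[0.5,0,0,0,-5,0.5,0,0,0,-9,0.5,0,0,0,-11,0.5,0,0,0,-11,0.5,0,0,0,-11,0.5,0,0,0,-11]'

```text
clock: 4.5
position: [557.2, -141.2, 73.1]
ee_rot: [0.763, -0.646, 0.002, -0.002]
contact_force: [0.9, 2.0, 4.5]
gripper_width: 42.8
```

Run:
```python
from h import *
im=grab('wrist','w3');s=im['st'];print(s['position'].round(1),s['joints'].round(2),s['contact_force'].round(1),s['gripper_width'])
cv2.imwrite('pics/w3b.png',cv2.resize(im['color'][:,:,::-1],(800,600),interpolation=cv2.INTER_CUBIC))
```

```text
[ 557.2 -141.2   73.1] [ 0.03  0.46 -0.32  0.   -0.79  0.13] [0.9 2.  4.5] 42.768485584131675
```

View pics/w3b.png

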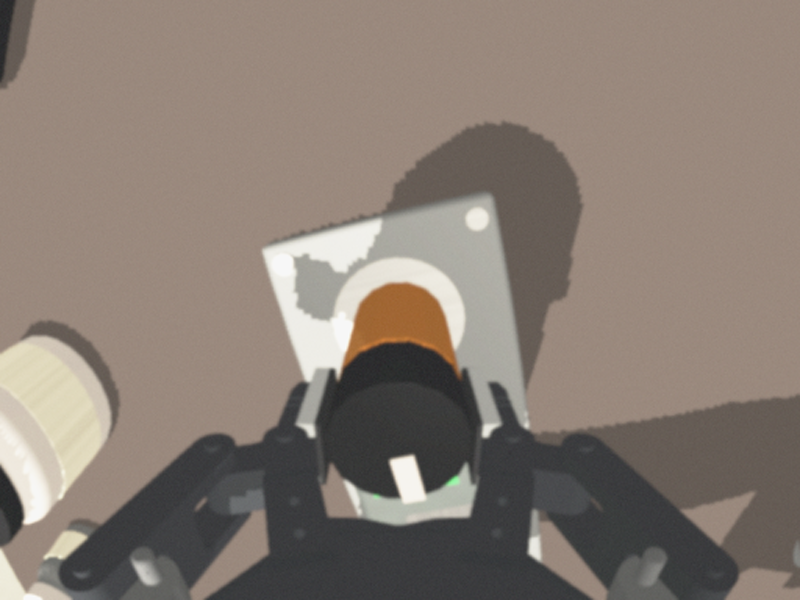

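The vial turned with the jaws: the bar has the same place in the image and the plate now runs down-right, parallel to it. I'll release, rise straight up and check.

Emit:
apply_moves --plan '[0.2,0,0,0,0,0.0,0,0,0,0,-0.3,0,0,0,0,-0.7,0,0,0,0,-1,0,0,0,0,-1,0,0,0,0,-1,0,0,0,0,-1,0,0,0,0]'

```text
clock: 5.22
position: [554.6, -141.4, 71.0]
ee_rot: [0.763, -0.647, -0.0, 0.0]
contact_force: [-0.1, 0.4, -0.0]
gripper_width: 85.2
```

Emit:
apply_moves --plan '[-1,0,0,0.01,0,-1,0,0,0.03,0,-1,0,0,0.06,0,-1,0,0,0.095,0,-1,0,0,0.13,0,-1,0,0,0.16,0,-1,0,0,0.16,0,-1,0,0,0.16,0]'

```text
clock: 5.88
position: [555.8, -141.3, 234.4]
ee_rot: [0.763, -0.647, 0.002, -0.002]
contact_force: [0.4, -0.6, -1.8]
gripper_width: 85.8
```

Run:
```python
from h import *
im=grab('wrist','w4');s=im['st'];print(s['position'].round(1),s['joints'].round(2),s['contact_force'].round(1),s['gripper_width'])
a=im['color'][90:240,160:360]
cv2.imwrite('pics/w4c.png',cv2.resize(a[:,:,::-1],None,fx=4,fy=4,interpolation=cv2.INTER_CUBIC))
```

```text
[ 555.8 -141.3  234.4] [ 0.03  0.29 -0.12  0.   -1.15  0.13] [ 0.4 -0.6 -1.8] 85.75603072215905
```

View pics/w4c.png

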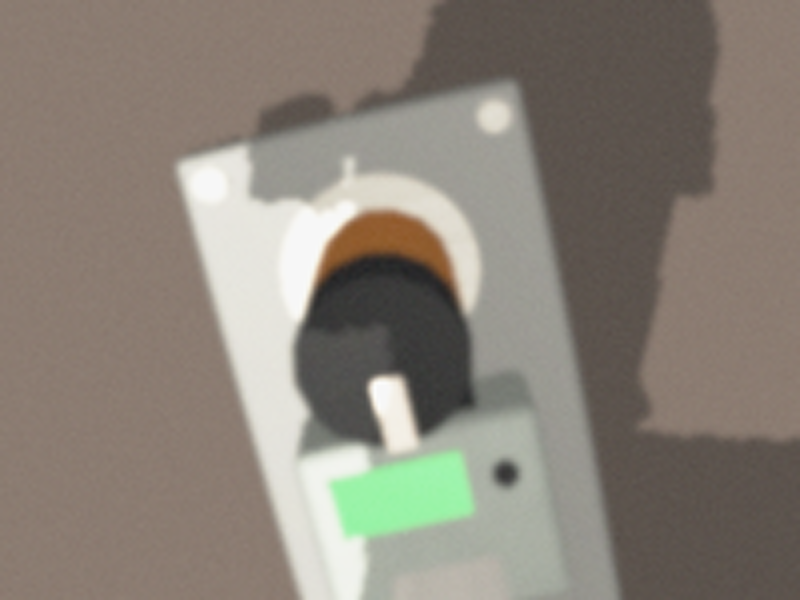

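The bar runs parallel to the reader's screen edges (about 13.6° against 14.6° in the image), so the stripe faces the window, and the vial stands on its pad. Next, the probe's position.

Run:
```python
from h import *
im=load('top0')
for uv in((145.6,217.0),):print('head top',onplane(im,*uv,170).round(1))
s=load('scene0');print('scene',onplane(s,341.2,234.5,170).round(1))
for n in('top0','scene0'):
    W=cloud(load(n));m=(W[...,2]>150)&(W[...,2]<185)&(abs(W[...,0]-480)<50)&(abs(W[...,1]-250)<50);ys,xs=np.nonzero(m);print(n,len(xs),xs.mean(),ys.mean(),np.nanmedian(W[m],0).round(1))
    m=(W[...,2]>72)&(W[...,2]<90)&(abs(W[...,0]-480)<60)&(abs(W[...,1]-245)<60);print('plate',m.sum(),W[m].min(0),W[m].max(0),np.median(W[m],0))
w=load('w1');a=w['color'][250:384,0:160];cv2.imwrite('pics/w1p.png',cv2.resize(a[:,:,::-1],None,fx=4,fy=4))
im=load('w4');f=lambda x,y:(160+(x+.5)/4-.5,90+(y+.5)/4-.5)
c=wplane(im,*f(383,360),107);e=wplane(im,*f(402,448),107)-c;print('cap',c,np.degrees(np.arctan2(e[1],e[0])))
```

```text
head top [482.6 251.2 170. ]
scene [480.3 252.4 170. ]
top0 61 146.327868852459 217.29508196721312 [482.4 250.  169.2]
plate 436 [446.87915006 214.83862241  73.1760592 ] [519.23878167 289.1977199   86.54717337] [477.63555924 246.4021065   79.87513476]
scene0 77 341.1038961038961 236.93506493506493 [482.4 255.6 166.8]
plate 473 [443.74576891 216.86918899  72.04366996] [517.2503646  290.90609234  88.24036871] [484.40161465 258.75169332  79.38454755]
cap [ 556.00137497 -141.64723915  107.        ] 111.14989357694527
```

Vial stripe is at 111.1° against the window's 112.8°: good. On to the probe, pausing over the bushing to measure its hole.

Emit:
apply_moves --plan '[-1,-0.014,0.033,0,0,-1,-0.028,0.066,0,0,-1,-0.042,0.099,0,0,-1,-0.056,0.132,0,0,-1,-0.066,0.155,0,0,-1,-0.066,0.155,0,0,-1,-0.066,0.155,0,0,-1,-0.066,0.155,0,0]'

```text
clock: 6.6
position: [488.5, 13.4, 230.5]
ee_rot: [0.763, -0.647, -0.0, 0.001]
contact_force: [1.6, 0.7, 0.2]
gripper_width: 85.4
```

Run:
```python
from h import *
im=grab('wrist','w5');s=im['st'];print(s['position'].round(1),s['joints'].round(2),wproj(im,[489,14.5,125]))
a=im['color'][90:240,160:360]
cv2.imwrite('pics/w5c.png',cv2.resize(a[:,:,::-1],None,fx=4,fy=4,interpolation=cv2.INTER_CUBIC))
```

```text
[488.5  13.4 230.5] [ 0.36  0.15 -0.32  0.   -1.1  -0.2 ] [253.78115343 188.21445143]
```

View pics/w5c.png

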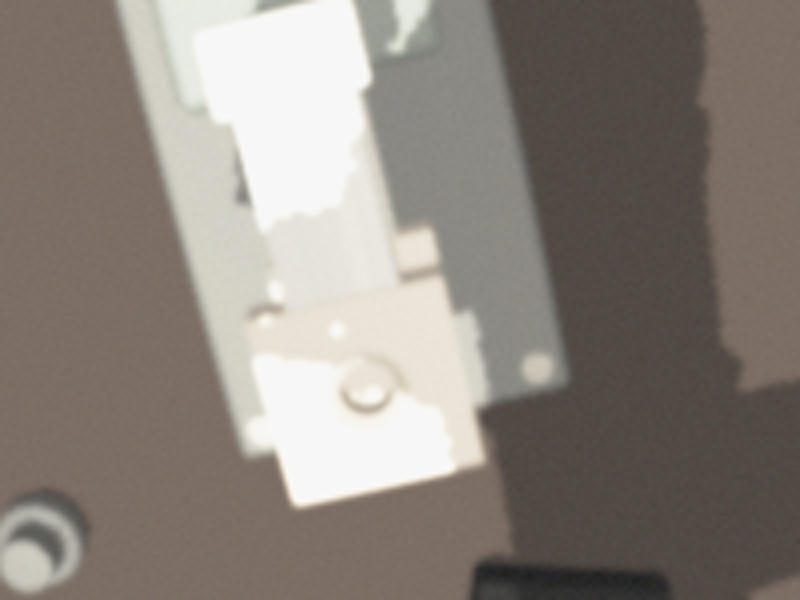

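Emit:
apply_moves --plan '[-1,-0.0,0.038,0,0,-1,-0.001,0.076,0,0,-1,-0.002,0.114,0,0,-1,-0.004,0.152,0,0,-1,-0.006,0.19,0,0,-1,-0.007,0.22,0,0,-1,-0.007,0.237,0,0,-1,-0.007,0.237,0,0]'

```text
clock: 7.32
position: [482.6, 252.7, 230.3]
ee_rot: [0.763, -0.646, -0.0, 0.0]
contact_force: [-0.2, 0.2, 0.2]
gripper_width: 85.6
```

Emit:
apply_moves --plan '[-1,0,0,0,0,-1,0,0,0,0,-1,0,0,0,0]'

```text
clock: 7.57
position: [482.1, 249.1, 231.2]
ee_rot: [0.762, -0.648, -0.0, 0.0]
contact_force: [-0.1, 0.3, 0.4]
gripper_width: 85.4
```

Run:
```python
from h import *
im=grab('wrist','w6');s=im['st'];print(s['position'].round(1),s['joints'].round(2),wproj(im,[481.5,251.5,170]))
a=im['color'][90:240,160:360]
cv2.imwrite('pics/w6c.png',cv2.resize(a[:,:,::-1],None,fx=4,fy=4,interpolation=cv2.INTER_CUBIC))
```

```text
[482.1 249.1 231.2] [ 0.78  0.25 -0.19  0.   -1.13 -0.61] [254.98604222 209.03150276]
```

View pics/w6c.png

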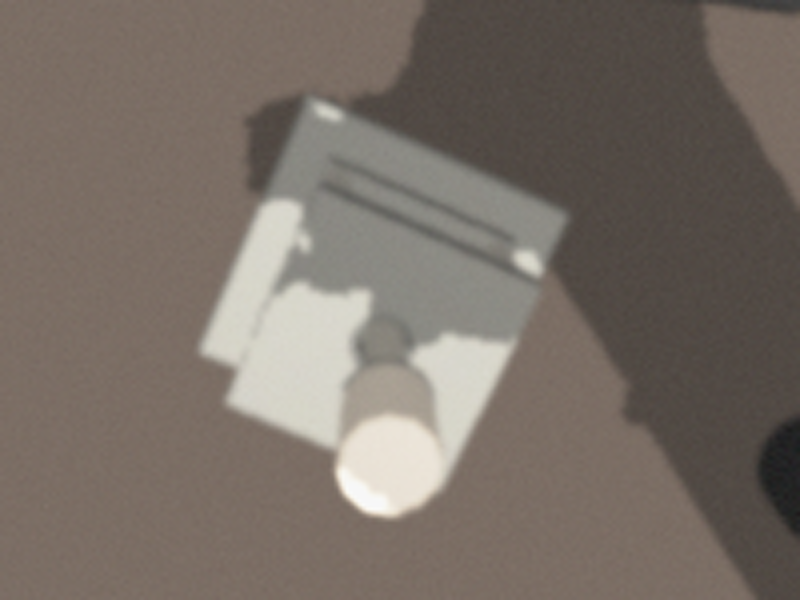

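w5c (4x crop at wrist pixel (160,90)) shows the bushing block with corners (248,322), (443,278), (486,460), (297,505), and the hole near its centre. w6c shows the probe head's top disc at (389,466), with the hole and rod visible below it.

Run:
```python
from h import *
f=lambda x,y:(160+(x+.5)/4-.5,90+(y+.5)/4-.5)
im=load('w5');C=np.array([wplane(im,*f(*p),125) for p in((248,322),(443,278),(486,460),(297,505))]);print(C.round(1),'ctr',C.mean(0).round(1),'edges',np.linalg.norm(np.roll(C,1,0)-C,axis=1).round(1))
print('hole ring',wplane(im,*f(374,382),125).round(1), wplane(im,*f(367,386),122).round(1))
print('rel to TCP',(C.mean(0)-im['st']['position']).round(1))
im=load('w6');h=wplane(im,*f(389,466),170);print('head',h.round(1),'rel',(h-im['st']['position']).round(1),'width',np.linalg.norm(wplane(im,*f(334,466),170)-wplane(im,*f(443,466),170)))
print('rod at 80',wplane(im,*f(385,335),80).round(1), wplane(im,*f(385,345),80).round(1))
```

```text
[[519.3   2.7 125. ]
 [479.3 -13.8 125. ]
 [462.1  25.9 125. ]
 [502.6  43.8 125. ]] ctr [490.8  14.7 125. ] edges [44.4 43.3 43.2 44.3]
hole ring [490.   11.8 125. ] [491.3  13.9 122. ]
rel to TCP [   2.3    1.2 -105.5]
head [480.5 249.  170. ] rel [ -1.6  -0.1 -61.2] width 20.226358784329054
rod at 80 [480.9 249.1  80. ] [480.5 251.8  80. ]
```

Emit:
apply_moves --plan '[-1,-0.001,0,-0.03,0,-1,-0.001,0,-0.055,0,-1,-0.001,0,-0.075,0,-1,-0.001,0,-0.09,0,-1,-0.001,0,-0.1,0,-1,-0.001,0,-0.1,0,-1,-0.001,0,-0.1,0]'

```text
clock: 8.2
position: [481.3, 250.2, 131.6]
ee_rot: [0.762, -0.647, 0.0, 0.0]
contact_force: [0.2, -0.1, 0.5]
gripper_width: 85.2
```

Emit:
apply_moves --plan '[-0.5,0,0,0,0,0,0,0,0,0,0.3,0,0,0,0,0.6,0,0,0,0,0.8,0,0,0,0,1,0,0,0,0,1,0,0,0,0,1,0,0,0,0]'

```text
clock: 8.87
position: [481.2, 250.9, 131.8]
ee_rot: [0.763, -0.647, 0.0, -0.0]
contact_force: [-0.6, 0.3, 1.7]
gripper_width: 18.6
```

Emit:
apply_moves --plan '[1,0,0,0,0,1,0,0,0,0]'

```text
clock: 9.03
position: [481.2, 250.9, 131.7]
ee_rot: [0.763, -0.647, 0.0, -0.0]
contact_force: [-0.8, 0.6, 3.8]
gripper_width: 18.6
```

Run:
```python
from h import *
im=grab('wrist','w7');s=im['st'];print(s['position'].round(1),s['joints'].round(2),s['contact_force'].round(1),s['gripper_width'])
cv2.imwrite('pics/w7b.png',cv2.resize(im['color'][:,:,::-1],(800,600),interpolation=cv2.INTER_CUBIC))
```

```text
[481.2 250.9 131.7] [ 0.78  0.34 -0.33  0.   -0.89 -0.62] [-0.8  0.6  3.8] 18.55019378736425
```

View pics/w7b.png

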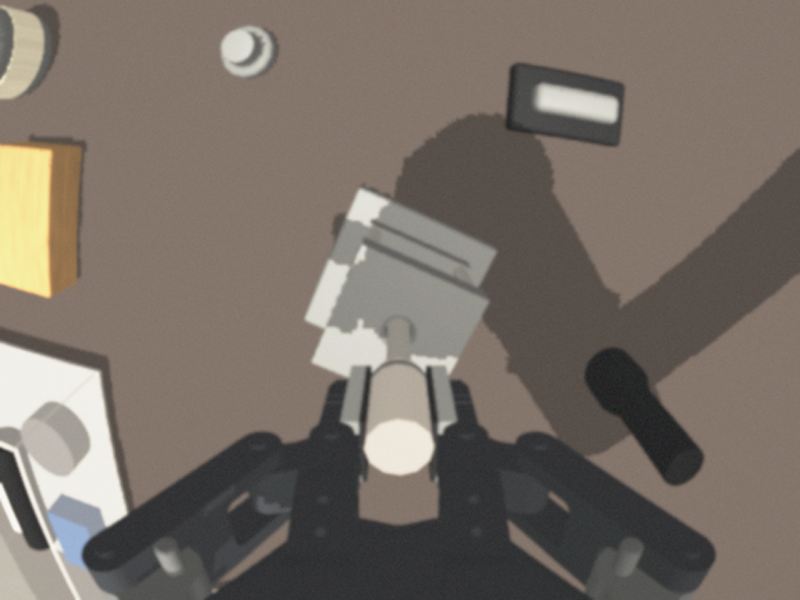

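Probe head gripped (18.6 mm opening), head top disc at (399,447). Lifting straight up.

Emit:
apply_moves --plan '[1,0,0,0.008,0,1,0,0,0.025,0,1,0,0,0.045,0,1,0,0,0.07,0,1,0,0,0.095,0,1,0,0,0.12,0,1,0,0,0.14,0,1,0,0,0.15,0]'

```text
clock: 9.75
position: [481.4, 250.9, 284.3]
ee_rot: [0.763, -0.647, 0.0, -0.002]
contact_force: [1.0, 0.4, -0.0]
gripper_width: 18.4
```

Emit:
apply_moves --plan '[1,0,0,0,0,1,0,0,0,0,1,0,0,0,0]'

```text
clock: 10.0
position: [480.0, 250.1, 279.4]
ee_rot: [0.762, -0.647, -0.001, 0.002]
contact_force: [-0.1, -0.5, -0.6]
gripper_width: 18.8
```

Run:
```python
from h import *
im=grab('wrist','w8');s=im['st'];print(s['position'].round(1),s['joints'].round(2),s['contact_force'].round(1),s['gripper_width'])
a=im['color'][130:280,180:330]
x=cv2.resize(a[:,:,::-1],None,fx=4,fy=4,interpolation=cv2.INTER_CUBIC);cv2.imwrite('pics/w8c.png',x)
b=grab('scene','s8');print(proj(b,s['position']+[0,0,39]));p=proj(b,s['position']-[0,0,121]);print(p)
b2=grab('top','t8');print(proj(b2,s['position']-[0,0,121]))
u,v=p.astype(int);q=b['color'][v-110:v+40,u-60:u+90];cv2.imwrite('pics/s8c.png',cv2.resize(q[:,:,::-1],None,fx=4,fy=4,interpolation=cv2.INTER_CUBIC));print(u-60,v-110)
```

```text
[480.  250.1 279.4] [ 0.78  0.21 -0.12 -0.   -1.25 -0.62] [-0.1 -0.5 -0.6] 18.793395982965
[351.23198206 195.16878122]
[339.95197043 236.49086412]
[147.23171262 218.60073273]
279 126
```

View pics/w8c.png

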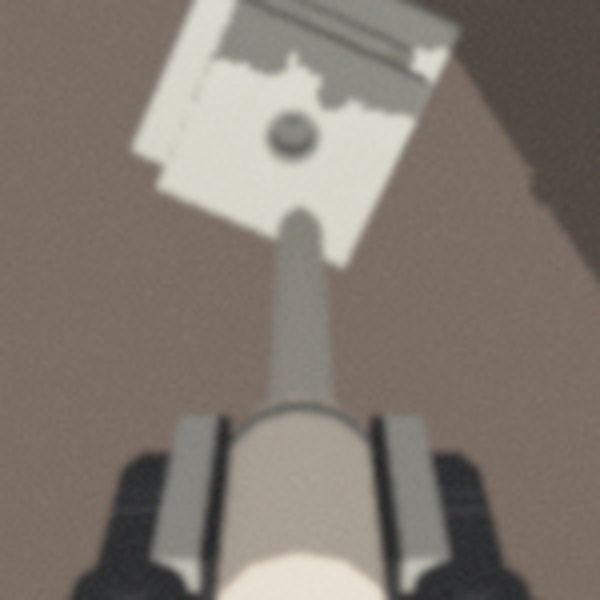

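View pics/s8c.png

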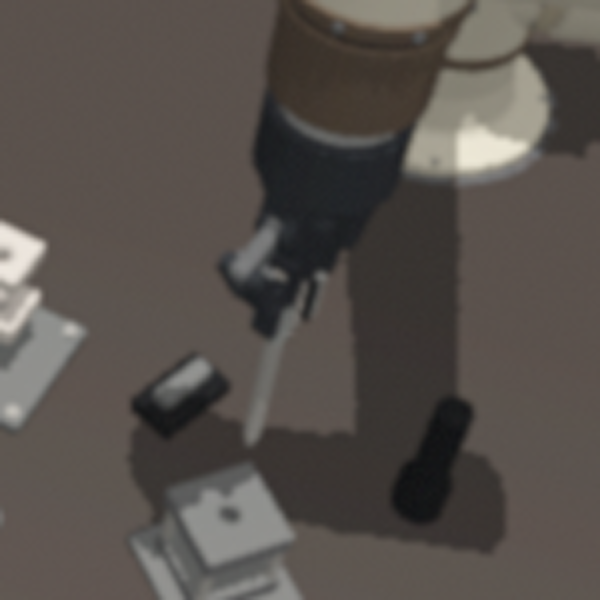

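w8c shows the rod hanging straight, tip at crop (300,209), stand hole at (292,136). I compute the tip's offset from the TCP.

Run:
```python
from h import *
im=load('w8');f=lambda x,y:(180+(x+.5)/4-.5,130+(y+.5)/4-.5);P=im['st']['position']
for dz in(-117,-121,-125):
    t=wplane(im,*f(300,210),P[2]+dz);print(dz,'tip rel',(t-P).round(1))
print('stand hole',wplane(im,*f(292,136),80).round(1))
h=load('w7');print('head rel',[(wplane(h,399*.64-.18,447*.64-.18,z)-h['st']['position']).round(1) for z in(168,170,172)])
b=load('s8')
t=(279+(250+.5)/4-.5,126+(440+.5)/4-.5)
for z in(155,160):print('scene tip',z,onplane(b,*t,z).round(1)-P.round(1))
# ray-ray closest: scene & wrist
def ray(im,u,v,w): 
    g=wplane if w else onplane; return g(im,u,v,0.),g(im,u,v,200.)
a0,a1=ray(im,*f(300,210),1);b0,b1=ray(b,*t,0);A=np.c_[a1-a0,-(b1-b0)];x=np.linalg.lstsq(A,b0-a0,rcond=None)[0]
pa=a0+x[0]*(a1-a0);pb=b0+x[1]*(b1-b0);print('tri',pa-P,pb-P)
c=load('t8')['color'][190:245,120:175];cv2.imwrite('pics/t8c.png',cv2.resize(c[:,:,::-1],None,fx=8,fy=8,interpolation=cv2.INTER_CUBIC))
```

```text
-117 tip rel [-1.00e-01 -1.20e+00 -1.17e+02]
-121 tip rel [  -0.3    0.  -121. ]
-125 tip rel [  -0.5    1.3 -125. ]
stand hole [481.5 251.9  80. ]
head rel [array([-0.2, -0.8, 36.3]), array([ 0.1, -2.3, 38.3]), array([ 0.4, -3.8, 40.3])]
scene tip 155 [  -6.2   -1.6 -124.4]
scene tip 160 [  -3.2    0.5 -119.4]
tri [  -0.19217675   -0.67090766 -118.66684907] [  -2.39966052    0.99328856 -118.03757012]
```

Tip offset is about (0,0,-121) from the TCP, so the probe is upright. Three views put the hole at about (489.6,13.7). Moving above it.

Emit:
apply_moves --plan '[1,0.001,-0.025,0,0,1,0.002,-0.06,0,0,1,0.0035,-0.095,0,0,1,0.005,-0.13,0,0,1,0.006,-0.165,0,0,1,0.0075,-0.2,0,0,1,0.0085,-0.227,0,0,1,0.0087,-0.237,0,0]'

```text
clock: 10.82
position: [488.9, 10.8, 280.6]
ee_rot: [0.762, -0.648, -0.0, 0.001]
contact_force: [0.4, -0.3, -1.3]
gripper_width: 18.7
```

Emit:
apply_moves --plan '[1,0,0,0,0,1,0,0,-0.008,0,1,0,0,-0.015,0,1,0,0,-0.02,0,1,0,0,-0.02,0,1,0,0,-0.02,0,1,0,0,-0.02,0,1,0,0,-0.02,0]'

```text
clock: 11.48
position: [489.9, 14.0, 261.6]
ee_rot: [0.763, -0.647, 0.0, -0.0]
contact_force: [0.0, 0.3, -0.1]
gripper_width: 19.0
```

Run:
```python
from h import *
im=grab('wrist','w9');s=im['st'];print(s['position'].round(1),s['joints'].round(2),s['contact_force'].round(1),s['gripper_width'],s['ee_rot'].round(4))
a=im['color'][130:280,180:330]
cv2.imwrite('pics/w9c.png',cv2.resize(a[:,:,::-1],None,fx=4,fy=4,interpolation=cv2.INTER_CUBIC))
b=grab('scene','s9');q=b['color'][140:215,225:325];cv2.imwrite('pics/s9c.png',cv2.resize(q[:,:,::-1],None,fx=8,fy=8,interpolation=cv2.INTER_CUBIC))
```

```text
[489.9  14.  261.6] [ 0.36  0.13 -0.26  0.   -1.18 -0.2 ] [ 0.   0.3 -0.1] 18.98633709873294 [ 7.628e-01 -6.467e-01  2.000e-04 -2.000e-04]
```

View pics/w9c.png

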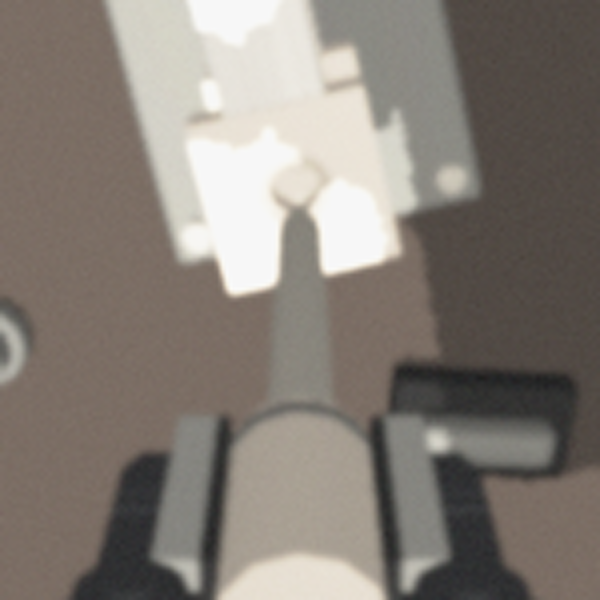

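View pics/s9c.png

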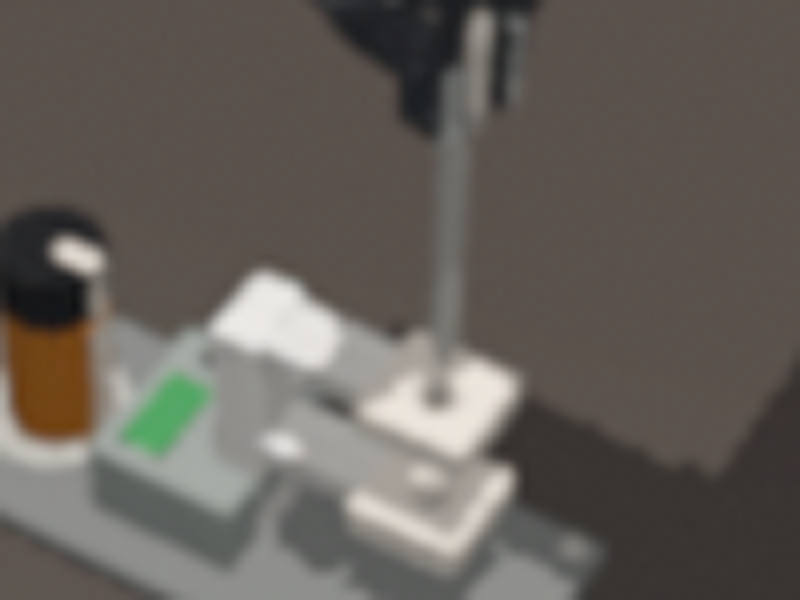

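w9c shows the tip at (299,209), with the block corners (188,122), (366,85), (402,250), (232,296) and the hole ring at about (298,186). s9c shows the tip right above the hole.

Run:
```python
from h import *
im=load('w9');f=lambda x,y:(180+(x+.5)/4-.5,130+(y+.5)/4-.5);P=im['st']['position']
C=np.array([wplane(im,*f(*p),125) for p in((188,122),(366,85),(402,250),(232,296))]);print(C.mean(0).round(1),np.linalg.norm(np.roll(C,1,0)-C,axis=1).round(1))
print('ring',wplane(im,*f(299,185),125).round(1),'tip',wplane(im,*f(299,209),P[2]-121.3).round(1))
b=load('s9');g=lambda x,y:(225+(x+.5)/8-.5,140+(y+.5)/8-.5)
D=np.array([onplane(b,*g(*p),125) for p in((419,333),(522,380),(462,457),(358,408))]);print('scene block',D.mean(0).round(1),np.linalg.norm(np.roll(D,1,0)-D,axis=1).round(1),'hole',onplane(b,*g(437,396),125).round(1))
# predicted scene px of rod axis at z=200 vs seen
for z in(240,200,160):print(z,(proj(b,[*P[:2],z])-[225,140]+.5)*8)
```

```text
[490.8  14.2 125. ] [46.2 43.9 43.  44.5]
ring [490.5  12.9 125. ] tip [490.3  14.2 140.3]
scene block [488.7  16.1 125. ] [42.5 42.5 42.6 42.5] hole [490.2  16.2 125. ]
240 [449.62074069 163.71467231]
200 [444.12181395 247.24193191]
160 [438.91189323 326.37926551]
```

Tip and hole agree within about 1 mm in the wrist view, inside the chamfer's capture range. Descending gently into the upper bushing.

Emit:
apply_moves --plan '[1,0.0005,0,-0.006,0,1,0.0005,0,-0.012,0,1,0.0005,0,-0.016,0,1,0.0005,0,-0.02,0,1,0.0005,0,-0.024,0,1,0.0005,0,-0.028,0,1,0.0005,0,-0.028,0,1,0.0005,0,-0.028,0]'

```text
clock: 12.25
position: [490.1, 13.6, 233.1]
ee_rot: [0.763, -0.647, -0.0, 0.0]
contact_force: [-0.6, -0.4, -1.1]
gripper_width: 18.9
```

Run:
```python
from h import *
im=grab('wrist','w10');s=im['st'];print(s['position'].round(1),s['contact_force'].round(1),s['wrist_torque'].round(2),s['gripper_width'],s['ee_rot'].round(4))
a=im['color'][130:280,180:330]
cv2.imwrite('pics/w10c.png',cv2.resize(a[:,:,::-1],None,fx=4,fy=4,interpolation=cv2.INTER_CUBIC))
b=grab('scene','s10');q=b['color'][140:215,225:325];cv2.imwrite('pics/s10c.png',cv2.resize(q[:,:,::-1],None,fx=8,fy=8,interpolation=cv2.INTER_CUBIC))
```

```text
[490.1  13.6 233.1] [-0.6 -0.4 -1.1] [ 0.01 -0.04  0.01] 18.92033534857578 [ 7.625e-01 -6.469e-01 -1.000e-04  2.000e-04]
```

View pics/w10c.png

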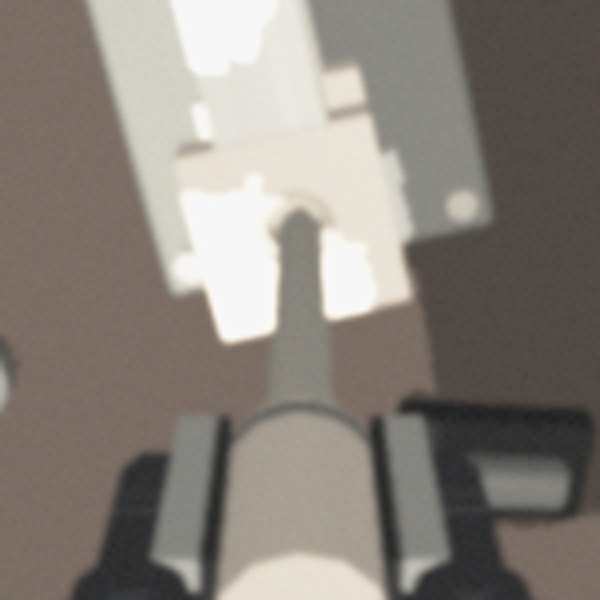

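View pics/s10c.png

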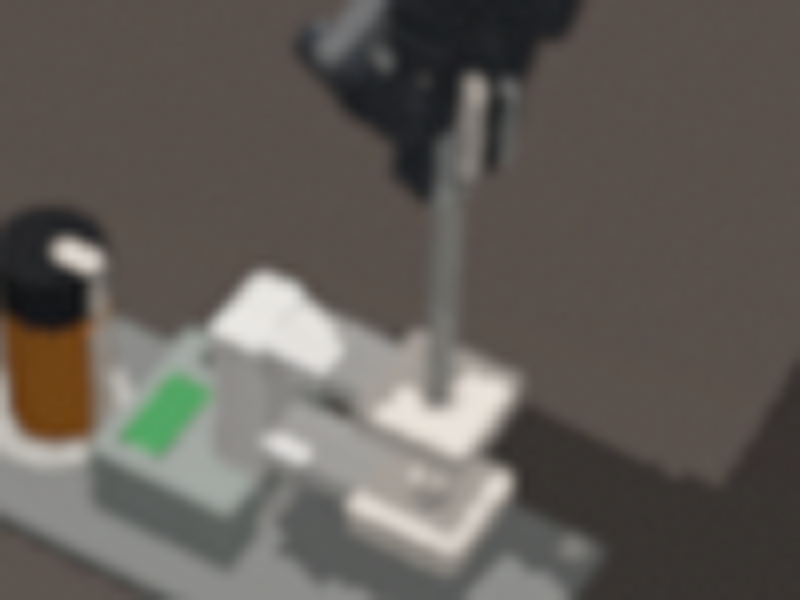

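The tip has entered the upper bushing with almost no side force (-0.6,-0.4 N). Going on to just above the lower one.

Emit:
apply_moves --plan '[1,0,0,-0.005,0,1,0,0,-0.01,0,1,0,0,-0.015,0,1,0,0,-0.02,0,1,0,0,-0.025,0,1,0,0,-0.03,0,1,0,0,-0.034,0,1,0,0,-0.034,0]'

```text
clock: 13.02
position: [489.9, 13.7, 198.3]
ee_rot: [0.763, -0.647, -0.0, 0.0]
contact_force: [0.3, 0.0, -1.3]
gripper_width: 18.7
```

Emit:
apply_moves --plan '[1,0,0,-0.003,0,1,0,0,-0.006,0,1,0,0,-0.009,0,1,0,0,-0.012,0,1,0,0,-0.015,0,1,0,0,-0.015,0,1,0,0,-0.015,0]'

```text
clock: 13.6
position: [490.0, 13.6, 184.2]
ee_rot: [0.763, -0.647, -0.0, 0.0]
contact_force: [-0.3, 0.2, -0.9]
gripper_width: 18.5
```

Emit:
apply_moves --plan '[1,0,0,-0.005,0,1,0,0,-0.01,0,1,0,0,-0.015,0,1,0,0,-0.02,0,1,0,0,-0.025,0,1,0,0,-0.029,0,1,0,0,-0.029,0,1,0,0,-0.029,0]'

```text
clock: 14.27
position: [490.1, 13.8, 155.0]
ee_rot: [0.763, -0.647, -0.0, 0.0]
contact_force: [0.4, 1.4, -1.8]
gripper_width: 18.9
```

Emit:
apply_moves --plan '[1,0,0,0,0,1,0,0,0,0,1,0,0,0,0,1,0,0,0,0]'

```text
clock: 14.6
position: [490.2, 13.7, 155.4]
ee_rot: [0.763, -0.647, 0.0, -0.0]
contact_force: [1.5, 1.4, -1.5]
gripper_width: 18.4
```

Run:
```python
from h import *
im=grab('wrist','w11');s=im['st'];print(s['position'].round(1),s['contact_force'].round(1),s['wrist_torque'].round(2),s['gripper_width'],s['ee_rot'].round(4),s['joint_vel'].round(3))
a=im['color'][130:280,180:330]
cv2.imwrite('pics/w11c.png',cv2.resize(a[:,:,::-1],None,fx=4,fy=4,interpolation=cv2.INTER_CUBIC))
b=grab('scene','s11');q=b['color'][140:235,205:325];cv2.imwrite('pics/s11c.png',cv2.resize(q[:,:,::-1],None,fx=6,fy=6,interpolation=cv2.INTER_CUBIC))
b=grab('top','t11');cv2.imwrite('pics/t11b.png',cv2.resize(b['color'][60:300,110:410,::-1],None,fx=2.5,fy=2.5,interpolation=cv2.INTER_CUBIC))
```

```text
[490.2  13.7 155.4] [ 1.5  1.4 -1.5] [ 0.39 -0.22  0.02] 18.42077597267939 [ 7.625e-01 -6.470e-01  1.000e-04 -2.000e-04] [-0.001  0.001 -0.001  0.001  0.002  0.001]
```

View pics/w11c.png

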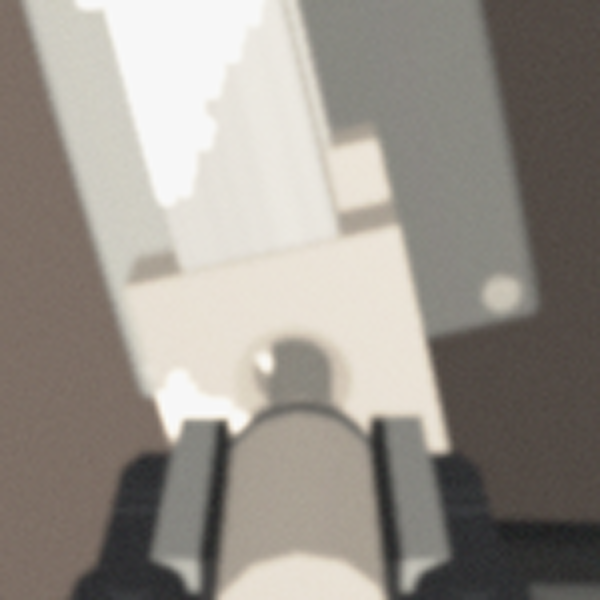

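View pics/s11c.png

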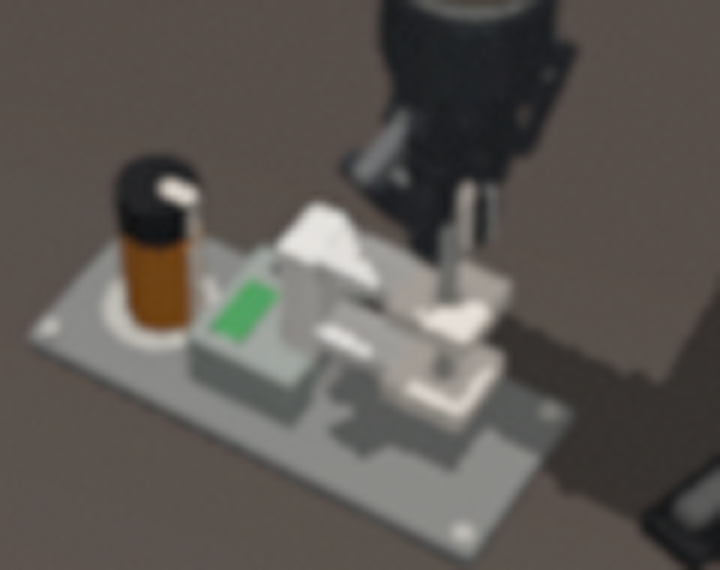

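View pics/t11b.png

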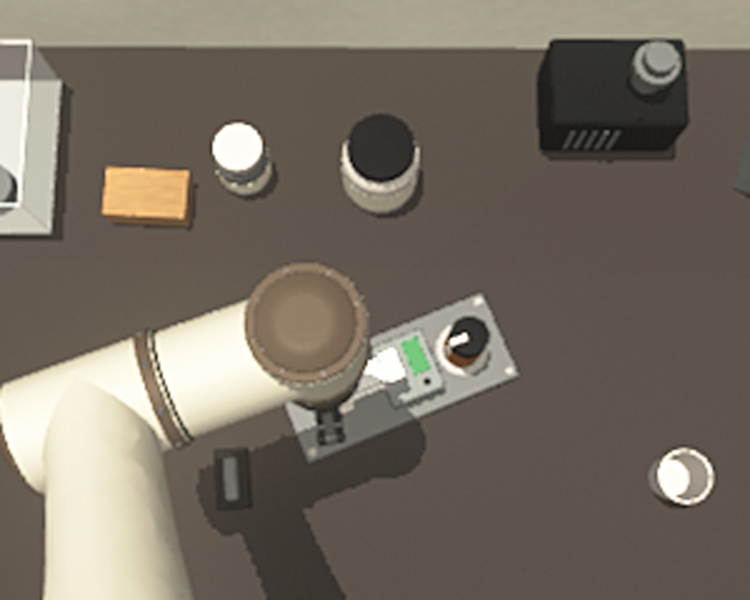

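The rod passes both bushings. It sits about 1 mm to the right of the ring centre in w11c, and the light side force (+1.5,+1.4 N) agrees. I ease it over.

Emit:
apply_moves --plan '[1,0.0004,0.0003,0,0,1,0.0008,0.0006,0,0,1,0.0008,0.0006,0,0,1,0.0008,0.0006,0,0,1,0.0008,0.0006,0,0,1,0.0008,0.0006,0,0]'

```text
clock: 15.25
position: [490.7, 14.1, 155.3]
ee_rot: [0.763, -0.647, -0.0, 0.0]
contact_force: [-0.3, -0.5, -0.7]
gripper_width: 18.9
```

Run:
```python
from h import *
im=grab('wrist','w12');s=im['st'];print(s['clock'],s['position'].round(1),s['contact_force'].round(1),s['wrist_torque'].round(2),s['gripper_width'],s['ee_rot'].round(4))
a=im['color'][130:280,180:330]
cv2.imwrite('pics/w12c.png',cv2.resize(a[:,:,::-1],None,fx=4,fy=4,interpolation=cv2.INTER_CUBIC))
```

```text
15.25 [490.7  14.1 155.3] [-0.3 -0.5 -0.7] [-0.02 -0.01 -0.01] 18.86656582145743 [ 7.625e-01 -6.470e-01 -1.000e-04  2.000e-04]
```

View pics/w12c.png

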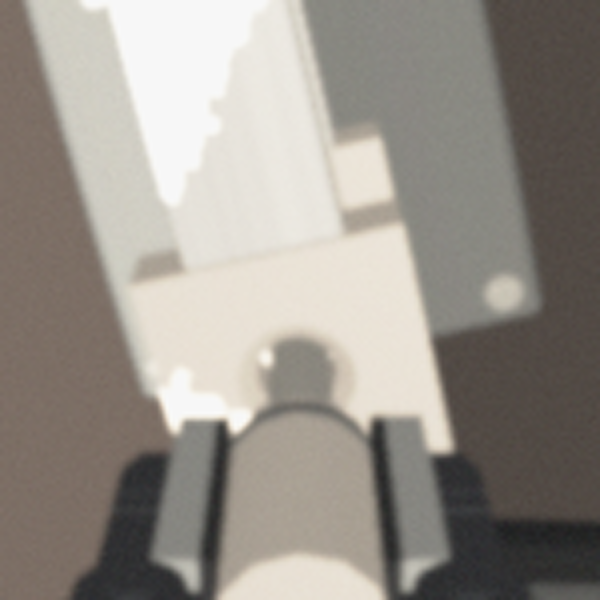

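The rod is now centred in the bushing ring, and side force and wrist moment are about zero. Handing in.

Run:
```python
from bench import arm
print(arm.job_done())
```

```text
the job is handed in; nothing more can be done
None
```

I turned the vial to face the reader, then threaded the probe through both bushings and handed the job in at 15.3 s, still holding the probe. The hand-in returned no verdict.

- **Vial:** I gripped it by the cap, turned it -56° in place and let go. The wrist camera afterwards put the stripe at 111.1° against 112.8° for the window direction. The vial was upright, and its centre was a few mm at most from the pad's middle. The later scene and top views show it still standing there.
- **Probe:** I took it from the stand by its head and lowered it through the upper and then the lower bushing. It met at most about 2 N, with no sign of slipping in the grip. At the end I shifted it about 1 mm to centre it, which took the side force and wrist moment to about zero. The tip is then at z ≈ 34 mm, about 22 mm below the lower bushing and 22 mm above the plate. That height comes from the tool position and how I gripped the head, because no camera sees the tip there.
- **Bystanders:** The jars, carton, cup and scraper look unmoved in the last top view. The arm hid the torch there, and the plug was not visible either. My moves stayed clear of both.
- **Disagreements:** The cameras differed by up to about 3 mm on the bushing and cap positions, more than the stated 2 mm. I relied on the wrist view of tip against hole, and the contact-free insertion bore that out. A first rough scene-camera reading of the cap was about 8 mm off, so I did not use it.

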